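# Sort the aluminium tins by size into the rows of the pull-out tray

## Task

Put the three loose tins away: slide each one fully into the row of the pull-out tray that already holds a tin of its own size, so that each row has only one size and all stand flat on the tray's floor. Leave the tray pushed fully home under the bamboo riser, gently, without slamming it. Do not tip any tin up, and leave the other things on the counter where they are.

Things in the scene. Friction and masses are not known exactly. Their poses are not given: they have to be found in the camera images.
- small_a: Flat round plain aluminium tin with a flush screw lid, 92 mm across and 44 mm high, one of the small size, standing loose on the counter; too wide to grip across. Origin: centre of its underside. About 80 to 150 g, slides on the counter.
- small_b: Flat round plain aluminium tin with a flush screw lid, 92 mm across and 44 mm high, one of the small size, standing loose on the counter; too wide to grip across. Origin: centre of its underside. About 80 to 150 g, slides on the counter.
- large_a: Flat round plain aluminium tin with a flush screw lid, 112 mm across and 44 mm high, the large size, standing loose on the counter; too wide to grip across. Origin: centre of its underside. About 120 to 220 g, slides on the counter.
- small_row: Flat round plain aluminium tin with a flush screw lid, 92 mm across and 44 mm high, the small size, standing loose already in one of the tray's two rows (either); too wide to grip across. Origin: centre of its underside. About 80 to 150 g, slides on the counter.
- large_row: Flat round plain aluminium tin with a flush screw lid, 112 mm across and 44 mm high, the large size, standing loose already in the tray's other row; too wide to grip across. Origin: centre of its underside. About 120 to 220 g, slides on the counter.
- tray_mouth (a point): Point on the pull-out bamboo tray, moving with it: middle of its open front edge, at counter level. x runs across the tray, +y into it along its two rows, z up. The tray is 284 mm wide; its outer walls are 12 mm thick and 28 mm high, the middle wall between the rows 12 mm thick and 26 mm high; all start at this edge and run to the back wall at y = 310 mm.
- row_neg (a point): Middle of the open mouth of the tray's row at x = -68 mm, on the row's floor, axes as the tray's. The row is 124 mm wide and 310 mm deep; its floor is 4 mm thick and a bevel slopes down from it to the counter over the 25 mm before the mouth (y -25 to 0), so tins slide on. Three small or two large tins fit; a tin may push those before it deeper.
- row_pos (a point): Middle of the open mouth of the tray's row at x = +68 mm, on the row's floor, axes as the tray's. The row is 124 mm wide and 310 mm deep; its floor is 4 mm thick and a bevel slopes down from it to the counter over the 25 mm before the mouth (y -25 to 0), so tins slide on. Three small or two large tins fit; a tin may push those before it deeper.
- post_top (a point): Top centre of the upright round wooden finger post (18 mm across, 36 mm high) at the front end of the middle wall, 9 mm behind the front edge; the tray is pushed in by it.
- tray (a joint): How far the tray is pulled out, m: 0 = fully home, about 0.12 to 0.16 at the start, 0.165 at most. It slides stiffly (about 11 N plus 12 N per m/s) and stays where it is left, though pushing a whole row of tins along can drag it in; it moves along its +y to go home, against a hard stop.
- riser: Fixed bamboo counter riser, 352 mm wide, 290 mm deep and 115 mm high, that the tray runs in under. Origin: middle of its front edge at counter level; x across, +y towards its back, the tray comes out to -y. When home, the tray's front edge still stands 80 mm out in front of it.
- nailbrush: Wooden nail brush, 92 x 38 x 30 mm, lying among the tins. A bystander. Origin: centre of its underside.
- peg_a: Wooden clothes peg, 74 x 11 x 15 mm, lying flat. A bystander. Origin: centre of its underside.
- peg_b: Wooden clothes peg, 74 x 11 x 15 mm, lying flat. A bystander. Origin: centre of its underside.
- pump_bottle: White soap pump bottle, 68 mm across, 174 mm high. A bystander. Origin: centre of its underside.
- jar: Glass jar with bamboo lid, 72 mm across, 91 mm high. A bystander. Origin: centre of its underside.
- soap_dish: Bamboo soap dish, 125 x 85 mm, with a bar of soap, 33 mm high. A bystander. Origin: centre of its underside.
Mind the look-alikes: they are no part of the job. Leave any orange look-alike of the small_b alone.

How it is judged:
At the end, for the whole second after the job is handed in: All five tins stand flat on the floor of the tray, at rest (slower than 20 mm/s), one row holding the three small ones and the other the two large ones, none hanging out over the front bevel by more than 10 mm, and the tray is fully home (within 6 mm) (y of small_a in the frame of tray_mouth between 0.036 and 0.3 m and x of small_a in the frame of tray_mouth between -0.125 and 0.125 m and z of each of small_a, small_b, small_row, large_a, large_row in the frame of tray_mouth below 0.012 m and angle between each of small_a, small_b, small_row, large_a, large_row's own z axis and vertical below 0.1 rad and y of small_b in the frame of tray_mouth between 0.036 and 0.3 m and x of small_b in the frame of tray_mouth between -0.125 and 0.125 m and y of small_row in the frame of tray_mouth between 0.036 and 0.3 m and x of small_row in the frame of tray_mouth between -0.125 and 0.125 m and y of large_a in the frame of tray_mouth between 0.046 and 0.3 m and x of large_a in the frame of tray_mouth between -0.125 and 0.125 m and y of large_row in the frame of tray_mouth between 0.046 and 0.3 m and x of large_row in the frame of tray_mouth between -0.125 and 0.125 m and ((x of each of small_a, small_b, small_row in the frame of tray_mouth above 0.035 m and x of each of large_a, large_row in the frame of tray_mouth below -0.035 m) or (x of each of small_a, small_b, small_row in the frame of tray_mouth below -0.035 m and x of each of large_a, large_row in the frame of tray_mouth above 0.035 m)) and value of joint tray below 0.006 m and linear speed of each of small_a, small_b, small_row, large_a, large_row below 0.02 m/s); the robot touches nothing.
It fails at once if a tin is tipped up (more than 25 degrees) (angle between any of small_a, small_b, small_row, large_a, large_row's own z axis and vertical above 0.44 rad).
It fails at once if a bystander is moved by more than 25 mm (distance of any of nailbrush, peg_a, peg_b, pump_bottle, jar, soap_dish from where it was at the start of the episode above 0.025 m).
It fails at once if the tray is slammed (moves in faster than 0.4 m/s) (velocity of joint tray below -0.4 m/s).
It also fails if it takes over 72 s, if anything falls off the work surface, if the arm or the gripper's body presses on something with over 40 N, if the wrist force passes 120 N, or if a joint passes its speed limit or range.

## Robot

A 6-joint arm with a two-finger parallel gripper is mounted at the origin on the work surface. World frame = base frame: x ahead of the robot, y to its left, z up, the work surface at z = 0. Lengths are in m, angles in rad, forces in N, time in s.
With the tool pointing down it reaches from about 0.2 to 0.875 m from the base axis. Payload 3.4 kg.
Tool frame: the origin (TCP) lies on the centre line of the jaws, within the pads' length; the fingertips stand 14 mm ahead of it and the grasp point (between the pads) lies 5 mm behind it; z points along the fingers, y is the direction in which the jaws open and shut (so a half turn about z gives the same grasp; the last joint's range is limited). The gripper opens to 94 mm and grips with 3 to 60 N. Pads are 16 mm wide; open, the fingers measure 119 mm over their backs; the gripper's body (75 mm by 177 mm) begins 78 mm behind the grasp point.
Start: joints at [-1.265, 0.276, 1.505, -0, 1.361, -0.121], TCP at [0.238, -0.523, 0.219] pointing down, gripper open.
Joint ranges: [-2.89, 2.89], [-0.75, 2.08], [0.22, 2.7], [-1.18, 4.32], [0.11, 2.71], [-2.7, 2.7]. Speed limits (rad/s): [2.57, 2.57, 3.14, 3.14, 3.14, 3.14].

## Interface

Orientations are given as a unit quaternion [x, y, z, w].
In Python, from bench import env, vision gives the robot as it stands.
- The arm moves only by the tool servo_tool, never from a script. Its argument "moves" is a list of rows, each a list of 3 entries, a list of its own where there are three numbers: the shift along the tool's x, y, z in mm, then the turn, a rotation vector about the tool's x, y, z in degrees, then the opening, from 0 (shut) to 1 (fully open). In form: [[[tx, ty, tz], [wx, wy, wz], gripper], ...]. A call has 1 to 20 rows; each row shifts and turns the commanded pose from where the row before left it, along the tool's axes as they then stand; what a row does not reach is not made up. A row lasts 1/8 s, in which the tool goes at most 62.5 mm and 10.7 degrees, less where a joint would pass 70% of its speed; a pose out of reach is approached as far as the arm can. A call with a gripper value outside its range is refused whole. The fingers move at their own pace and stop on an object; "grip_force" is the grip in N (left out, the last holds). Time passes only in rows, so rows that do not move let the fingers close. It gives the time, the measured TCP pose, the force and the opening at its end, in the units of the state.
- env.get_obs(): the state, without advancing time (a new reading comes with each control period).
- vision.read_camera(name): name is "scene" or "top" or "wrist"; returns a dict with "color" (400x640x3 uint8, blue, green, red), "intrinsics" (3x3 intrinsics, pixels), "origin" and "attitude" of the camera in the world. Camera axes: x right, y up, looking along -z (the intrinsics and any distortion apply to the point x, -y, -z); pixel columns grow to the right and rows downward; lengths in m; the calibration is good to about 2 mm. A picture is of the moment at which its call begins. There is no depth.
- env.hand_in(): hands the job in, once; it reports no verdict.
The state is a dict: "time_s": time; "joint_pos": joint angles; "qd": joint speeds; "effort": joint torques, N m; "tcp_pos": TCP position; "tcp_rot": TCP orientation; "ft_force": force on the tool from outside, world axes, zero at the start; "torque": the same for the moment, N m; "finger_gap": opening from 0.0 (shut) to 1.0 (fully open).
Only numpy, scipy, OpenCV 4.12 (cv2) and the standard library are available. Lean on these libraries where they do the work, as an engineer would, in place of code of your own. Each camera call takes 0.05 s, during which the arm holds its last target.

## Working session

There is one attempt and no reset: what is moved stays moved. The work goes in short steps, Python scripts to look and compute and a tool call to move; the robot and the scene stay as the last step left them, time stands still between calls to the robot, and variables do not carry over. Pictures are saved under pics/ and viewed, and the job is handed in when it is done.

Besides the shell and the picture viewer there is one more tool, called after "Call:" as name(argument=value, ...), one argument or row to a line, values as JSON. servo_tool: Moves the arm, as the interface text tells. Its arguments: {"type":"object","properties":{"moves":{"type":"array","items":{"type":"array"}},"grip_force":{"type":"number"}},"required":["moves"]}

```bash
ls; mkdir -p pics
cat > h.py <<'E'
import numpy as np, cv2
from bench import env, vision
def snap(n,f):
    c=vision.read_camera(n); cv2.imwrite(f,c['color']); return c
E
python3 - <<'E'
from h import *
import pickle
for n in ['scene','top']:
    c=snap(n,f'pics/{n}0.png'); print(n,c['intrinsics'],c['origin'],c['attitude']); pickle.dump(c,open(n+'.pkl','wb'))
print(env.get_obs())
E
```

```text
pics
scene [[520.11102844   0.         314.19540338]
 [  0.         520.11102844 197.28996031]
 [  0.           0.           1.        ]] [ 1.40644685 -0.57244717  1.09994268] [0.31562411 0.18233201 0.48072967 0.79751831]
top [[386.31791829   0.         313.43054511]
 [  0.         386.31791829 199.99129377]
 [  0.           0.           1.        ]] [ 0.4034453  -0.1257627   1.03020018] [ 0.05516258 -0.04955546 -0.7040296   0.70628865]
{'time_s': 0.1, 'joint_pos': array([-1.26499849e+00,  2.76490705e-01,  1.50595208e+00,  1.33026303e-05,
        1.36071108e+00, -1.20988218e-01]), 'qd': array([ 0.00172179, -0.00278551, -0.00373148,  0.00129044, -0.00106434,
        0.00048381]), 'effort': array([ 3.69109493e-04, -4.05457950e+01, -2.37779027e+01,  7.04347878e-02,
        2.98890669e-02, -5.72480576e-05]), 'tcp_pos': array([ 0.23788347, -0.52297066,  0.21873634]), 'tcp_rot': array([ 9.77317973e-01,  2.11775755e-01, -6.55526816e-05, -7.77873489e-04]), 'ft_force': array([-0.08227234, -1.41633231,  0.09293069]), 'torque': array([ 0.04227932,  0.05082005, -0.02200591]), 'finger_gap': 1.0011586856917767}
```

View pics/scene0.png

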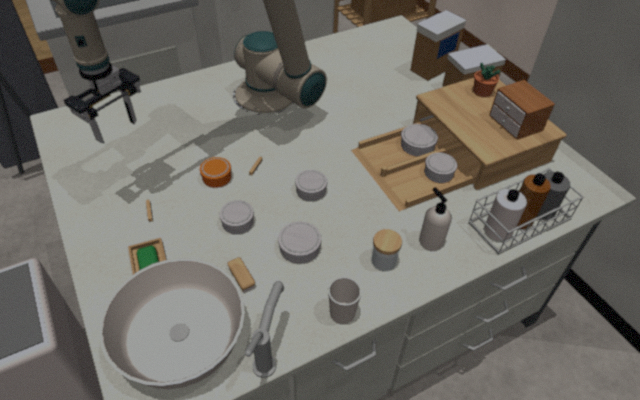

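View pics/top0.png

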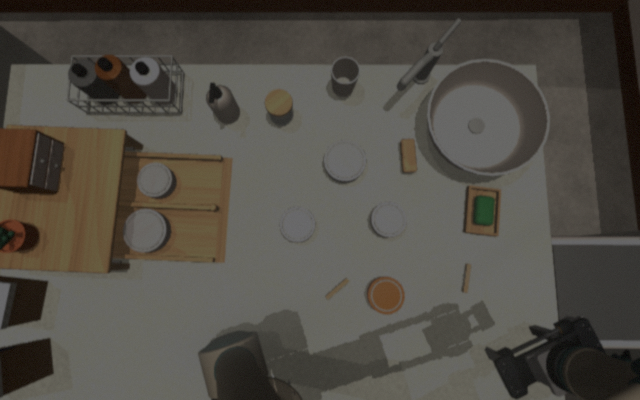

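The top view shows the tray at left (mouth edge at column ~228) with the small tin in its upper row and the large tin in its lower row. The loose tins are at about (298,225), (388,221) and (345,162, large). The orange tin at (385,295) is the look-alike. I'll enlarge a crop to read positions more closely.

```bash
cat >> h.py <<'E'
from scipy.spatial.transform import Rotation as R
def p2w(c,uv,z):
    K=c['intrinsics'];uv=np.atleast_2d(uv).astype(float)
    d=np.c_[(uv[:,0]-K[0,2])/K[0,0],-(uv[:,1]-K[1,2])/K[1,1],-np.ones(len(uv))]
    d=R.from_quat(c['attitude']).apply(d);o=np.array(c['origin'])
    return o+d*((z-o[2])/d[:,2])[:,None]
def w2p(c,P):
    K=c['intrinsics'];q=R.from_quat(c['attitude']).inv().apply(np.atleast_2d(P)-np.array(c['origin']))
    return np.c_[K[0,2]+K[0,0]*q[:,0]/-q[:,2],K[1,2]-K[1,1]*q[:,1]/-q[:,2]]
E
python3 - <<'E'
from h import *
import pickle
c=pickle.load(open('top.pkl','rb'));im=c['color']
im=cv2.convertScaleAbs(im,alpha=1.6)
cv2.imwrite('pics/a.png',cv2.resize(im[130:280,100:260],None,fx=4.9,fy=3.9*4.9/3.9 if 0 else 4,interpolation=cv2.INTER_CUBIC)[:600,:800])
cv2.imwrite('pics/b.png',cv2.resize(im[130:280,260:420],None,fx=4,fy=4,interpolation=cv2.INTER_CUBIC))
a=cv2.resize(im[130:280,100:260],None,fx=4,fy=4,interpolation=cv2.INTER_CUBIC);cv2.imwrite('pics/a.png',a)
E
```

```text
(no output)
```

View pics/a.png

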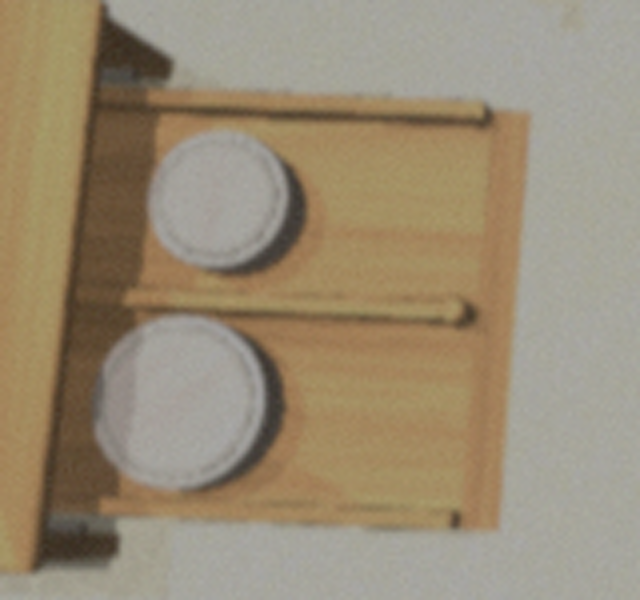

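View pics/b.png

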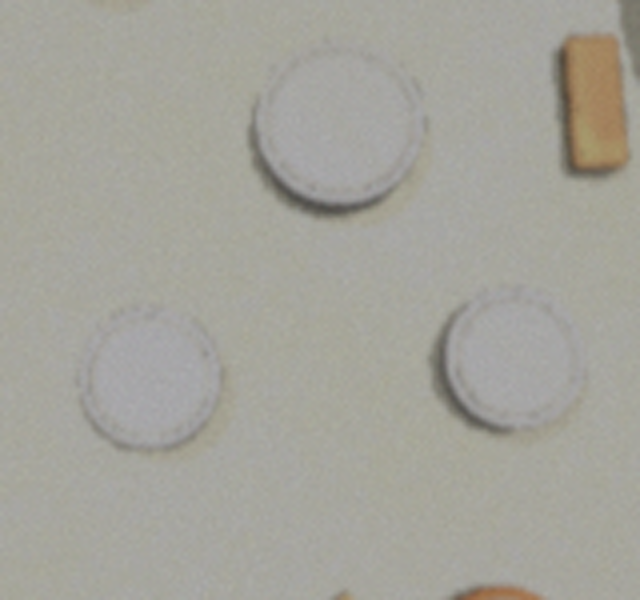

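Run:
```python
from h import *
import pickle
c=pickle.load(open('top.pkl','rb'))
f=lambda u,v,ox:(u/4-.375+ox,v/4-.375+130)
np.set_printoptions(precision=4,suppress=True)
for n,uv,z in [('bevA',f(529,112,100),0),('bevB',f(498,530,100),0),('wallA outer',f(487,100,100),.028),('wallAinner',f(487,122,100),.028),('wallB outer',f(457,528,100),.028),('wallBinner',f(457,510,100),.028),('post',f(455,311,100),.036),('smallrow',f(219,200,100),.044),('largerow',f(180,402,100),.044),
 ('s1 ',f(150,377,260),.044),('s2',f(512,358,260),.044),('L',f(341,124,260),.044),('brush',f(595,102,260),.03),('brushL',f(568,102,260),.015),
 ('orange',(385,295),.044),('pegA',(337,288),.015),('pegA1',(327,298),.015),('pegA2',(348,279),.015),('pegB',(466,278),.015),('dish',(482,211),.033),('jar',(279,101),.091),('pump',(224,112),.0),('riserA',f(105,0,100),.115),('riserB',f(40,572,100),.115),('basin',(430,120),.08)]:
    print(n,p2w(c,uv,z)[0])
```

```text
bevA [0.6743 0.1071 0.    ]
bevB [0.3909 0.1177 0.    ]
wallA outer [0.6751 0.1292 0.028 ]
wallAinner [0.66   0.1286 0.028 ]
wallB outer [0.3924 0.1375 0.028 ]
wallBinner [0.4039 0.1379 0.028 ]
post [0.5318 0.1425 0.036 ]
smallrow [0.6034 0.2977 0.044 ]
largerow [0.4716 0.3142 0.044 ]
s1  [ 0.4888 -0.0762  0.044 ]
s2 [ 0.5017 -0.3077  0.044 ]
L [ 0.6552 -0.1996  0.044 ]
brush [ 0.6741 -0.3695  0.03  ]
brushL [ 0.6781 -0.355   0.015 ]
orange [ 0.3123 -0.2965  0.044 ]
pegA [ 0.3266 -0.1788  0.015 ]
pegA1 [ 0.3015 -0.1531  0.015 ]
pegA2 [ 0.3494 -0.2073  0.015 ]
pegB [ 0.3532 -0.5105  0.015 ]
dish [ 0.5247 -0.5543  0.033 ]
jar [ 0.7995 -0.029   0.091 ]
pump [0.8054 0.1338 0.    ]
riserA [0.7147 0.3461 0.115 ]
riserB [0.3671 0.3579 0.115 ]
basin [ 0.7532 -0.4156  0.08  ]
```

```bash
cat >> h.py <<'E'
M=np.array([.533,.1345]);TA=np.deg2rad(-1.95)
ex=np.array([np.cos(TA),np.sin(TA)]);ey=np.array([-np.sin(TA),np.cos(TA)])
def T(x,y): return M+x*ex+y*ey
def iT(p): p=np.array(p)[:2]-M; return np.array([p@ex,p@ey])
def tool(o=None):
    o=o or env.get_obs();m=R.from_quat(o['tcp_rot']).as_matrix()
    return o['tcp_pos'][0],o['tcp_pos'][1],np.rad2deg(np.arctan2(m[1,0],m[0,0])),o['tcp_pos'][2]
def rows(poses,start,g,rnd=1):
    """poses: list (x,y,yawdeg,z) -> tool-frame rows, error carried"""
    x,y,a,z=start;out=[]
    for X,Y,A,Z in poses:
        ca,sa=np.cos(np.deg2rad(a)),np.sin(np.deg2rad(a))
        dx,dy=X-x,Y-y
        s=[round(1000*(ca*dx+sa*dy)),round(1000*(sa*dx-ca*dy)),round(-1000*(Z-z))]
        w=round(-((A-a+180)%360-180))
        x+=(ca*s[0]+sa*s[1])/1000;y+=(sa*s[0]-ca*s[1])/1000;z-=s[2]/1000;a-=w
        out.append([s,[0,0,w],g])
    return out,(x,y,a,z)
def interp(a,b,n):
    a=np.array(a,float);b=np.array(b,float);d=b-a;d[2]=(d[2]+180)%360-180
    return [tuple(a+d*k/n) for k in range(1,n+1)]
def push(p0,a0,tx,yE,yend,r,g,step=.02,k=.4,gap=.012,z=.024):
    off=np.sqrt(r*r-(g/2)**2)+.008
    p0=np.array(p0);E=T(tx,yE);L=np.linalg.norm(E-p0)
    P=[p0,p0+k*L*np.array([np.cos(np.deg2rad(a0)),np.sin(np.deg2rad(a0))]),E-k*L*ey,E]
    t=np.linspace(0,1,2000)[:,None]
    c=(1-t)**3*P[0]+3*t*(1-t)**2*P[1]+3*t*t*(1-t)*P[2]+t**3*P[3]
    c=np.r_[c,np.linspace(E,T(tx,yend),500)[1:]]
    s=np.r_[0,np.cumsum(np.linalg.norm(np.diff(c,axis=0),axis=1))]
    d=np.gradient(c,axis=0);an=np.unwrap(np.arctan2(d[:,1],d[:,0]))
    n=int(np.ceil(s[-1]/step))
    ss=list(np.arange(1,n+1)*s[-1]/n); ss=ss[:-2]+[ (ss[-3]+ss[-1])/2+0.003*0, ss[-1]-.006, ss[-1]]
    def pose(q):
        i=[np.interp(q,s,v) for v in (c[:,0],c[:,1],an)]
        return (i[0]-off*np.cos(i[2]),i[1]-off*np.sin(i[2]),np.rad2deg(i[2]),z)
    q0=pose(0);a=np.deg2rad(q0[2])
    pre=(q0[0]-gap*np.cos(a),q0[1]-gap*np.sin(a),q0[2],z)
    return pre,[q0]+[pose(q) for q in ss]
def show(r):
    for i in range(0,len(r),20): print(str(r[i:i+20]).replace(' ',''))
E
python3 - <<'E'
from h import *
s=tool();print(s)
pre,ps=push((.489,-.076),20,.066,-.075,.070,.046,.07)
print(pre,ps[0],ps[-1])
mid=(pre[0],pre[1],pre[2],.13)
r,e=rows(interp(s,mid,12)+interp(mid,pre,3),s,.745);show(r);print(e)
E
```

```text
(np.float64(0.23788346916742698), np.float64(-0.522970664859121), np.float64(24.452871307944637), np.float64(0.2187363387822803))
(np.float64(0.4421597937768566), np.float64(-0.09305813605003017), np.float64(20.010471385471), 0.024) (np.float64(0.45343535494612247), np.float64(-0.08895183353826325), np.float64(20.010471385471), 0.024) (np.float64(0.6000557716771894), np.float64(0.16438595353572247), np.float64(88.04999999999244), 0.024)
[[[30,-26,7],[0,0,0],0.745],[[31,-25,8],[0,0,1],0.745],[[30,-26,7],[0,0,0],0.745],[[29,-26,8],[0,0,0],0.745],[[30,-26,7],[0,0,1],0.745],[[30,-27,7],[0,0,0],0.745],[[29,-27,8],[0,0,1],0.745],[[29,-27,7],[0,0,0],0.745],[[29,-27,8],[0,0,0],0.745],[[29,-27,7],[0,0,1],0.745],[[28,-28,7],[0,0,0],0.745],[[29,-27,8],[0,0,0],0.745],[[0,0,35],[0,0,0],0.745],[[0,0,35],[0,0,0],0.745],[[0,0,36],[0,0,0],0.745]]
(np.float64(0.44234385722652814), np.float64(-0.09321899483275273), np.float64(20.452871307944637), np.float64(0.023736338782280215))
```

Call:
servo_tool(
  moves=[
    [[30,-26,7],[0,0,0],0.745],
    [[31,-25,8],[0,0,1],0.745],
    [[30,-26,7],[0,0,0],0.745],
    [[29,-26,8],[0,0,0],0.745],
    [[30,-26,7],[0,0,1],0.745],
    [[30,-27,7],[0,0,0],0.745],
    [[29,-27,8],[0,0,1],0.745],
    [[29,-27,7],[0,0,0],0.745],
    [[29,-27,8],[0,0,0],0.745],
    [[29,-27,7],[0,0,1],0.745],
    [[28,-28,7],[0,0,0],0.745],
    [[29,-27,8],[0,0,0],0.745],
    [[0,0,35],[0,0,0],0.745],
    [[0,0,35],[0,0,0],0.745],
    [[0,0,36],[0,0,0],0.745],
    [[0,0,0],[0,0,0],0.745],
  ],
)

```text
time_s: 2.1
tcp_pos: [0.44, -0.0928, 0.0224]
tcp_rot: [0.984, 0.178, -0.003, -0.002]
ft_force: [0.1, -0.2, -0.8]
finger_gap: 0.746
```

Run:
```python
from h import *
s=tool();print(s,env.get_obs()['finger_gap'])
pre,ps=push((.489,-.076),20,.066,-.075,.070,.046,.07)
r,e=rows(ps,s,.745);show(r);print(e)
snap('top','pics/t1.png');snap('scene','pics/s1.png')
```

```text
(np.float64(0.4400386030430143), np.float64(-0.09277370249380514), np.float64(20.457445833787723), np.float64(0.022426367456208768)) 0.7463946892271038
[[[14,1,-2],[0,0,0],0.745],[[19,2,0],[0,0,-4],0.745],[[20,3,0],[0,0,-5],0.745],[[19,3,0],[0,0,-6],0.745],[[20,4,0],[0,0,-8],0.745],[[19,4,0],[0,0,-8],0.745],[[20,4,0],[0,0,-9],0.745],[[20,5,0],[0,0,-9],0.745],[[19,4,0],[0,0,-8],0.745],[[20,3,0],[0,0,-7],0.745],[[19,1,0],[0,0,-4],0.745],[[20,1,0],[0,0,0],0.745],[[19,0,0],[0,0,0],0.745],[[19,0,0],[0,0,0],0.745],[[20,0,0],[0,0,0],0.745],[[19,0,0],[0,0,0],0.745],[[19,0,0],[0,0,0],0.745],[[14,0,0],[0,0,0],0.745],[[6,0,0],[0,0,0],0.745]]
(np.float64(0.5996042301538534), np.float64(0.1648220279761271), np.float64(88.45744583378772), np.float64(0.02442636745620877))
```

View pics/t1.png

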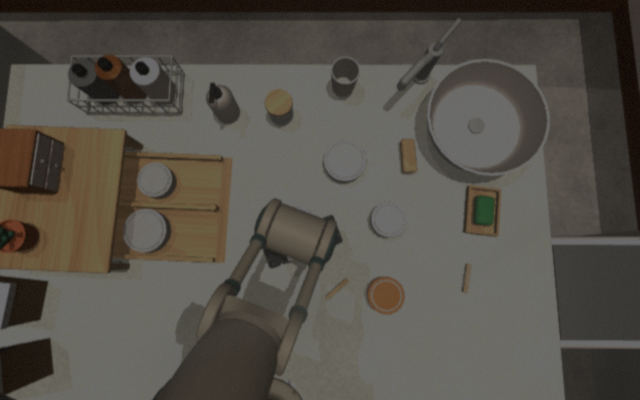

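View pics/s1.png

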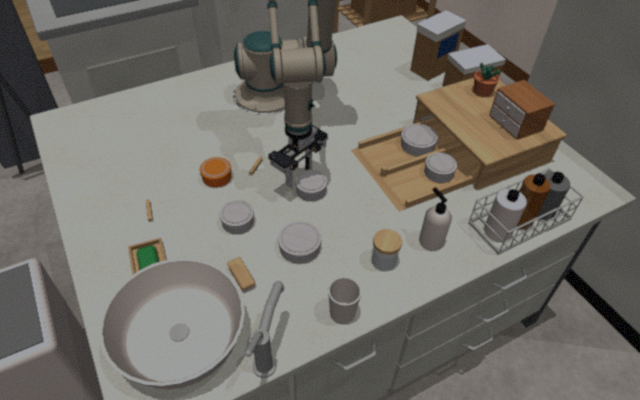

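The gripper is down just behind the near small tin (scene pixel 312,183), so I'll push the curved part of the path.

Call:
servo_tool(
  moves=[
    [[14,1,-2],[0,0,0],0.745],
    [[19,2,0],[0,0,-4],0.745],
    [[20,3,0],[0,0,-5],0.745],
    [[19,3,0],[0,0,-6],0.745],
    [[20,4,0],[0,0,-8],0.745],
    [[19,4,0],[0,0,-8],0.745],
    [[20,4,0],[0,0,-9],0.745],
    [[20,5,0],[0,0,-9],0.745],
    [[19,4,0],[0,0,-8],0.745],
    [[20,3,0],[0,0,-7],0.745],
    [[19,1,0],[0,0,-4],0.745],
  ],
)

```text
time_s: 3.58
tcp_pos: [0.6, 0.0287, 0.0283]
tcp_rot: [0.716, 0.698, 0.001, 0.002]
ft_force: [-0.2, -1.7, 1.3]
finger_gap: 0.745
```

Run:
```python
from h import *
s=tool();print(s)
c=snap('scene','pics/s2.png')
im=cv2.convertScaleAbs(c['color'],alpha=1.6)[80:280,200:480];cv2.imwrite('pics/s2c.png',cv2.resize(im,None,fx=2.8,fy=2.8))
```

```text
(np.float64(0.6000499678918694), np.float64(0.02871257712067083), np.float64(88.6109102610427), np.float64(0.028271000481124832))
```

View pics/s2c.png

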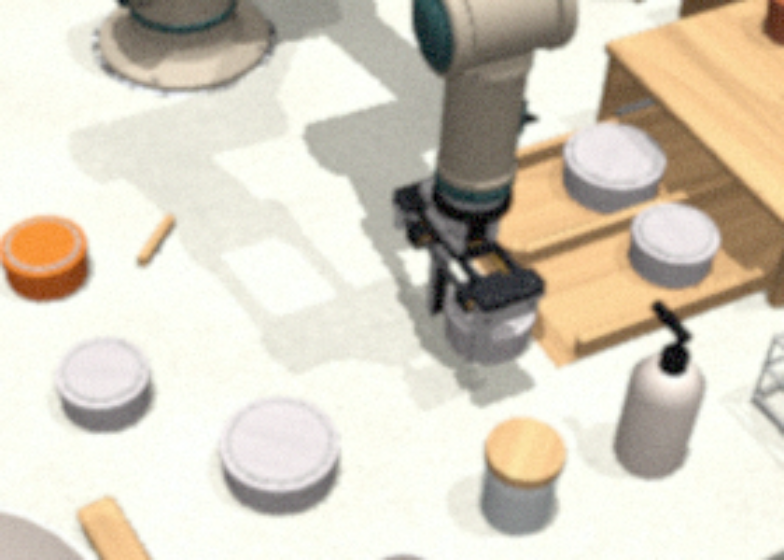

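Run:
```python
from h import *
s=tool()
c=vision.read_camera('scene');t=vision.read_camera('top')
x,y,a,z=s;a=np.deg2rad(a)
C=np.array([x+.038*np.cos(a),y+.038*np.sin(a)]);print(C,iT(C))
im=cv2.resize(cv2.convertScaleAbs(c['color'],alpha=1.6),None,fx=3,fy=3)
th=np.linspace(0,2*np.pi,60)
for zz in (0,.044):
    P=w2p(c,np.c_[C[0]+.046*np.cos(th),C[1]+.046*np.sin(th),zz+0*th])*3
    cv2.polylines(im,[P.astype(np.int32)],True,(0,0,255),1)
cv2.imwrite('pics/ov.png',im[400:700,900:1500])
s=tuple(s)
poses=interp(s,(*T(.066,.075-.038),88.05,.026),9)
print(s,T(.066,.075-.038));r,e=rows(poses,s,.745);show(r)
```

```text
[0.60091868 0.0689419 ] [ 0.07011012 -0.06320904]
(np.float64(0.6000705627459283), np.float64(0.030951369610059697), np.float64(88.72111460105582), np.float64(0.028297828835328498)) [0.60022079 0.16923277]
[[[15,0,0],[0,0,0],0.745],[[16,-1,1],[0,0,0],0.745],[[15,0,0],[0,0,0],0.745],[[15,0,0],[0,0,0],0.745],[[16,-1,0],[0,0,0],0.745],[[15,0,1],[0,0,0],0.745],[[16,0,0],[0,0,1],0.745],[[15,-1,0],[0,0,0],0.745],[[15,0,0],[0,0,0],0.745]]
```

View pics/ov.png

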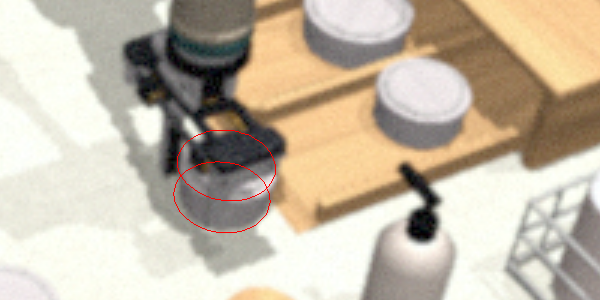

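The predicted outline matches the tin sitting in the finger cradle and lined up with the row. I'll push it in.

Call:
servo_tool(
  moves=[
    [[15,0,0],[0,0,0],0.745],
    [[16,-1,1],[0,0,0],0.745],
    [[15,0,0],[0,0,0],0.745],
    [[15,0,0],[0,0,0],0.745],
    [[16,-1,0],[0,0,0],0.745],
    [[15,0,1],[0,0,0],0.745],
    [[16,0,0],[0,0,1],0.745],
    [[15,-1,0],[0,0,0],0.745],
    [[15,0,0],[0,0,0],0.745],
    [[0,0,0],[0,0,0],0.745],
  ],
)

```text
time_s: 4.97
tcp_pos: [0.5983, 0.1676, 0.024]
tcp_rot: [0.722, 0.692, 0.0, -0.0]
ft_force: [-0.8, 0.5, -0.1]
finger_gap: 0.746
```

Run:
```python
from h import *
s=tool();print(s,iT(s[:2]))
L=(.655,-.200)
off=np.sqrt(.056**2-.035**2)+.008
pre,ps=push(L,152,-.066,-.085,.062,.056,.07)
print(pre,ps[-1])
a=np.deg2rad(s[2]);b=(s[0]-.09*np.cos(a),s[1]-.09*np.sin(a),s[2],s[3])
b2=(*b[:3],.13);m=(*pre[:3],.13);n=(*pre[:2],pre[2],.026)
r,e=rows(interp(s,b,3)+interp(b,b2,2)+interp(b2,m,9)+interp(m,n,3),s,.745);show(r);print(e)
for p in ps: print(np.round(p,3))
c=snap('scene','pics/s3.png')
im=cv2.convertScaleAbs(c['color'],alpha=1.6)[80:280,200:480];cv2.imwrite('pics/s3c.png',cv2.resize(im,None,fx=2.8,fy=2.8))
```

```text
(np.float64(0.5983081464632855), np.float64(0.16764105792024214), np.float64(87.53249502611787), np.float64(0.02404891339902462)) [0.06414262 0.03534413]
(np.float64(0.7112547208365492), np.float64(-0.22991664792642186), np.float64(151.99564711342717), 0.024) (np.float64(0.4673881922425925), np.float64(0.14702486311363602), np.float64(88.05000000000412), 0.024)
[[[-30,0,0],[0,0,0],0.745],[[-30,0,0],[0,0,0],0.745],[[-30,0,0],[0,0,0],0.745],[[0,0,-53],[0,0,0],0.745],[[0,0,-53],[0,0,0],0.745],[[-34,14,0],[0,0,-7],0.745],[[-35,11,0],[0,0,-7],0.745],[[-36,6,0],[0,0,-7],0.745],[[-36,1,0],[0,0,-8],0.745],[[-37,-4,0],[0,0,-7],0.745],[[-35,-8,0],[0,0,-7],0.745],[[-35,-12,0],[0,0,-7],0.745],[[-33,-16,0],[0,0,-7],0.745],[[-30,-21,0],[0,0,-7],0.745],[[0,0,35],[0,0,0],0.745],[[0,0,34],[0,0,0],0.745],[[0,0,35],[0,0,0],0.745]]
(np.float64(0.7111834452696565), np.float64(-0.2302350020662371), np.float64(151.53249502611789), np.float64(0.026048913399024598))
[ 7.01000e-01 -2.24000e-01  1.51996e+02  2.40000e-02]
[ 6.83000e-01 -2.16000e-01  1.50997e+02  2.40000e-02]
[ 6.66000e-01 -2.07000e-01  1.49741e
[... 477 characters left out ...]
2  2.4000e-02]
[ 5.06000e-01 -9.60000e-02  1.15194e+02  2.40000e-02]
[ 4.94000e-01 -8.10000e-02  1.09622e+02  2.40000e-02]
[ 4.83000e-01 -6.30000e-02  1.04129e+02  2.40000e-02]
[ 4.7500e-01 -4.5000e-02  9.8895e+01  2.4000e-02]
[ 4.6800e-01 -2.7000e-02  9.4049e+01  2.4000e-02]
[ 4.640e-01 -8.000e-03  8.966e+01  2.400e-02]
[4.630e-01 1.200e-02 8.805e+01 2.400e-02]
[4.630e-01 3.100e-02 8.805e+01 2.400e-02]
[4.640e-01 5.000e-02 8.805e+01 2.400e-02]
[4.650e-01 7.000e-02 8.805e+01 2.400e-02]
[4.650e-01 8.900e-02 8.805e+01 2.400e-02]
[4.660e-01 1.080e-01 8.805e+01 2.400e-02]
[4.670e-01 1.280e-01 8.805e+01 2.400e-02]
[4.670e-01 1.410e-01 8.805e+01 2.400e-02]
[4.670e-01 1.470e-01 8.805e+01 2.400e-02]
```

View pics/s3c.png

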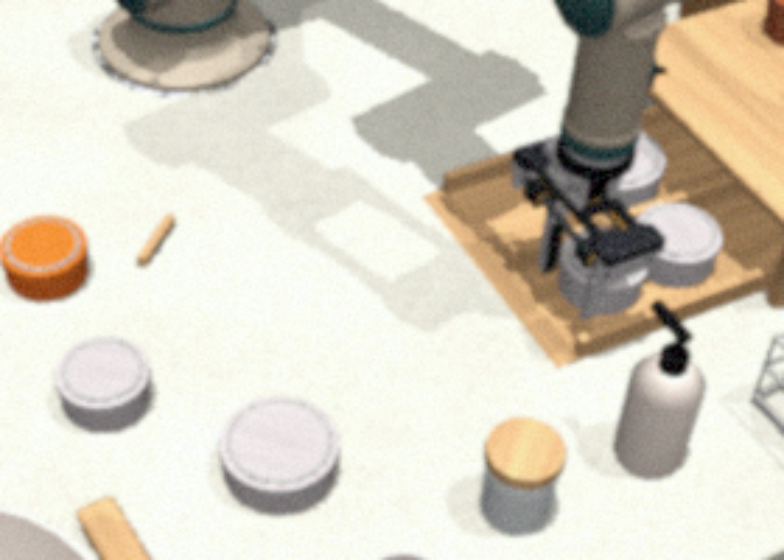

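The first small tin is in its row. Next I back off and move behind the large tin.

Call:
servo_tool(
  moves=[
    [[-30,0,0],[0,0,0],0.745],
    [[-30,0,0],[0,0,0],0.745],
    [[-30,0,0],[0,0,0],0.745],
    [[0,0,-53],[0,0,0],0.745],
    [[0,0,-53],[0,0,0],0.745],
    [[-34,14,0],[0,0,-7],0.745],
    [[-35,11,0],[0,0,-7],0.745],
    [[-36,6,0],[0,0,-7],0.745],
    [[-36,1,0],[0,0,-8],0.745],
    [[-37,-4,0],[0,0,-7],0.745],
    [[-35,-8,0],[0,0,-7],0.745],
    [[-35,-12,0],[0,0,-7],0.745],
    [[-33,-16,0],[0,0,-7],0.745],
    [[-30,-21,0],[0,0,-7],0.745],
    [[0,0,35],[0,0,0],0.745],
    [[0,0,34],[0,0,0],0.745],
    [[0,0,35],[0,0,0],0.745],
    [[0,0,0],[0,0,0],0.745],
  ],
)

```text
time_s: 7.28
tcp_pos: [0.7081, -0.2313, 0.0226]
tcp_rot: [0.247, 0.969, 0.001, -0.004]
ft_force: [-0.3, 0.2, 0.1]
finger_gap: 0.745
```

Run:
```python
from h import *
s=tool();print(s)
pre,ps=push((.655,-.200),152,-.066,-.085,.062,.056,.07)
print(pre)
r,e=rows(ps,s,.745);show(r)
c=snap('scene','pics/s4.png')
im=cv2.convertScaleAbs(c['color'],alpha=1.6)[80:280,200:480];cv2.imwrite('pics/s4c.png',cv2.resize(im,None,fx=2.8,fy=2.8))
```

```text
(np.float64(0.7080772830330937), np.float64(-0.23128498092693564), np.float64(151.40958318150095), np.float64(0.022649003663205283))
(np.float64(0.7112547208365492), np.float64(-0.22991664792642186), np.float64(151.99564711342717), 0.024)
[[[10,3,-1],[0,0,-1],0.745],[[19,-1,0],[0,0,1],0.745],[[20,-1,0],[0,0,2],0.745],[[19,-1,0],[0,0,1],0.745],[[19,-1,0],[0,0,2],0.745],[[20,-2,0],[0,0,2],0.745],[[19,-2,0],[0,0,3],0.745],[[19,-2,0],[0,0,3],0.745],[[20,-3,0],[0,0,4],0.745],[[19,-3,0],[0,0,4],0.745],[[20,-3,0],[0,0,5],0.745],[[19,-4,0],[0,0,5],0.745],[[20,-4,0],[0,0,5],0.745],[[19,-4,0],[0,0,6],0.745],[[20,-5,0],[0,0,5],0.745],[[19,-3,0],[0,0,6],0.745],[[20,-4,0],[0,0,4],0.745],[[19,-3,0],[0,0,5],0.745],[[20,-1,0],[0,0,1],0.745],[[19,0,0],[0,0,0],0.745]]
[[[19,0,0],[0,0,0],0.745],[[20,0,0],[0,0,0],0.745],[[19,0,0],[0,0,0],0.745],[[19,0,0],[0,0,0],0.745],[[20,1,0],[0,0,0],0.745],[[13,0,0],[0,0,0],0.745],[[6,0,0],[0,0,0],0.745]]
```

View pics/s4c.png

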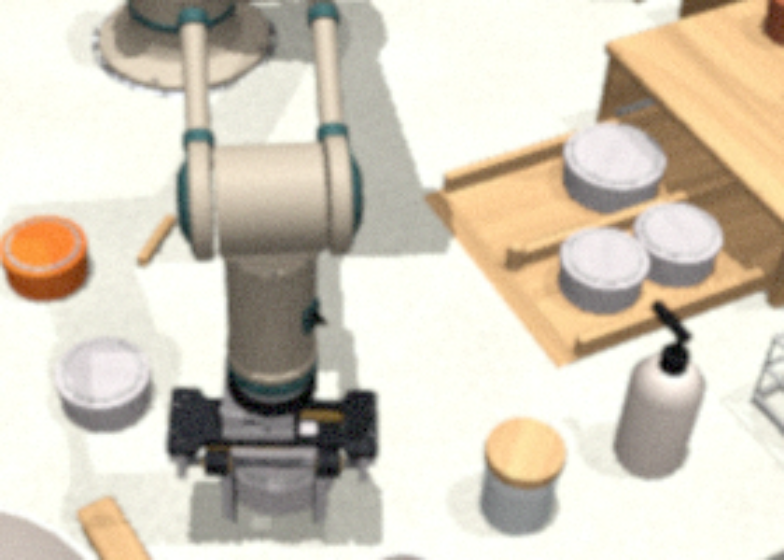

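The small tin stands flat in its row at (605,265), and the gripper is behind the large tin. Now I push it along the curve.

Call:
servo_tool(
  moves=[
    [[10,3,-1],[0,0,-1],0.745],
    [[19,-1,0],[0,0,1],0.745],
    [[20,-1,0],[0,0,2],0.745],
    [[19,-1,0],[0,0,1],0.745],
    [[19,-1,0],[0,0,2],0.745],
    [[20,-2,0],[0,0,2],0.745],
    [[19,-2,0],[0,0,3],0.745],
    [[19,-2,0],[0,0,3],0.745],
    [[20,-3,0],[0,0,4],0.745],
    [[19,-3,0],[0,0,4],0.745],
    [[20,-3,0],[0,0,5],0.745],
    [[19,-4,0],[0,0,5],0.745],
    [[20,-4,0],[0,0,5],0.745],
    [[19,-4,0],[0,0,6],0.745],
    [[20,-5,0],[0,0,5],0.745],
    [[19,-3,0],[0,0,6],0.745],
    [[20,-4,0],[0,0,4],0.745],
    [[19,-3,0],[0,0,5],0.745],
  ],
)

```text
time_s: 9.57
tcp_pos: [0.4674, -0.0086, 0.0297]
tcp_rot: [0.711, 0.703, 0.001, 0.002]
ft_force: [1.0, -1.6, 0.7]
finger_gap: 0.743
```

```bash
cat >> h.py <<'E'
def ovl(C,r,f,crop=(80,280,200,480),k=2.8):
    c=vision.read_camera('scene')
    y0,y1,x0,x1=crop
    im=cv2.resize(cv2.convertScaleAbs(c['color'],alpha=1.6)[y0:y1,x0:x1],None,fx=k,fy=k)
    th=np.linspace(0,2*np.pi,60)
    for zz in (0,.044):
        P=(w2p(c,np.c_[C[0]+r*np.cos(th),C[1]+r*np.sin(th),zz+0*th])-[x0,y0])*k
        cv2.polylines(im,[P.astype(np.int32)],True,(0,0,255),1)
    cv2.imwrite(f,im)
E
python3 - <<'E'
from h import *
s=tool();x,y,a,z=s;print(s)
off=np.sqrt(.056**2-.035**2)+.008;a=np.deg2rad(a)
C=np.array([x+off*np.cos(a),y+off*np.sin(a)]);print(C,iT(C))
ovl(C,.056,'pics/s5.png')
r,e=rows(interp(s,(*T(-.066,.065-off),88.05,.026),9),s,.745);show(r);print(e)
E
```

```text
(np.float64(0.46740414938161995), np.float64(-0.008647014057061078), np.float64(89.36590366870435), np.float64(0.029666561650376937))
[0.46797647 0.0430648 ] [-0.06187458 -0.09359482]
[[[18,0,0],[0,0,0],0.745],[[17,0,1],[0,0,0],0.745],[[18,-1,0],[0,0,0],0.745],[[18,0,1],[0,0,1],0.745],[[17,0,0],[0,0,0],0.745],[[18,-1,0],[0,0,0],0.745],[[17,0,1],[0,0,0],0.745],[[18,-1,0],[0,0,0],0.745],[[18,0,1],[0,0,0],0.745]]
(np.float64(0.4677002213760236), np.float64(0.15038095012133193), np.float64(88.36590366870435), np.float64(0.025666561650376934))
```

View pics/s5.png

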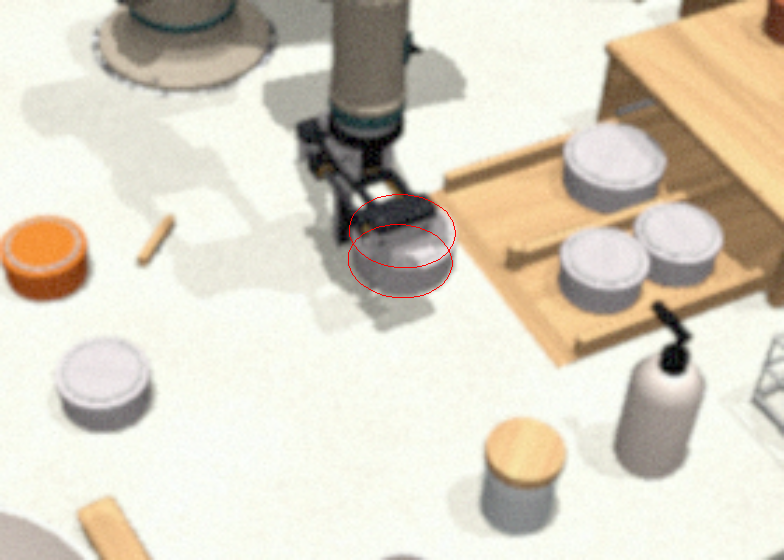

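The outline matches again, but the tin is at x = −62 mm in the tray frame, too near the post. I'll shift it about 7 mm towards −x during the first rows.

Call:
servo_tool(
  moves=[
    [[15,-4,0],[0,0,0],0.745],
    [[15,-4,1],[0,0,1],0.745],
    [[15,0,1],[0,0,0],0.745],
    [[15,0,1],[0,0,0],0.745],
  ],
)

```text
time_s: 10.12
tcp_pos: [0.4601, 0.0519, 0.0249]
tcp_rot: [0.716, 0.698, 0.0, 0.001]
ft_force: [-0.0, -3.5, 3.5]
finger_gap: 0.745
```

Run:
```python
from h import *
s=tool();x,y,a,z=s;print(s,env.get_obs()['ft_force'])
off=np.sqrt(.056**2-.035**2)+.008;a=np.deg2rad(a)
C=np.array([x+off*np.cos(a),y+off*np.sin(a)]);print(C,iT(C))
ovl(C,.056,'pics/s6.png',crop=(100,220,310,470),k=4.8)
r,e=rows(interp(s,(*T(-.068,.065-off),88.05,.026),6),s,.745);show(r);print(e)
```

```text
(np.float64(0.46009420847255683), np.float64(0.05187942168159364), np.float64(88.49010280497177), np.float64(0.024896707380442598)) [-0.03491702 -3.49717298  3.46708069]
[0.46145688 0.10357645] [-0.07044944 -0.03334006]
[[[16,0,0],[0,0,0],0.745],[[17,1,0],[0,0,0],0.745],[[16,0,-1],[0,0,0],0.745],[[17,1,0],[0,0,0],0.745],[[16,0,0],[0,0,0],0.745],[[16,1,0],[0,0,0],0.745]]
(np.float64(0.4656754303190241), np.float64(0.1497663460520146), np.float64(88.49010280497177), np.float64(0.0258967073804426))
```

View pics/s6.png

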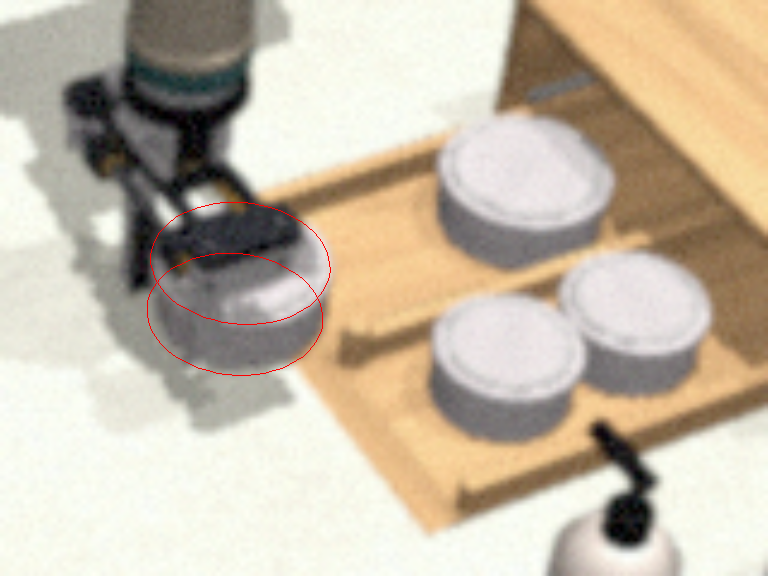

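The tin is riding up the bevel and lined up at x = −70 mm, so I'll push it on in.

Call:
servo_tool(
  moves=[
    [[16,0,0],[0,0,0],0.745],
    [[17,1,0],[0,0,0],0.745],
    [[16,0,-1],[0,0,0],0.745],
    [[17,1,0],[0,0,0],0.745],
    [[16,0,0],[0,0,0],0.745],
    [[16,1,0],[0,0,0],0.745],
    [[0,0,0],[0,0,0],0.745],
  ],
)

```text
time_s: 11.05
tcp_pos: [0.4654, 0.1506, 0.0254]
tcp_rot: [0.716, 0.698, 0.0, -0.0]
ft_force: [-0.8, -0.3, -0.1]
finger_gap: 0.744
```

Run:
```python
from h import *
s=tool();x,y,a,z=s;print(s,env.get_obs()['ft_force'])
off=np.sqrt(.056**2-.035**2)+.008;a=np.deg2rad(a)
C=np.array([x+off*np.cos(a),y+off*np.sin(a)]);print(C,iT(C))
ovl(C,.056,'pics/s7.png',crop=(100,220,310,470),k=4.8)
pre,ps=push((.5017,-.3077),62,.066,-.075,.055,.046,.07)
b=(s[0]-.09*np.cos(a),s[1]-.09*np.sin(a),s[2],s[3])
b2=(*b[:3],.13);m=(*pre[:3],.13);n=(*pre[:2],pre[2],.026)
print(pre)
r,e=rows(interp(s,b,3)+interp(b,b2,2)+interp(b2,m,10)+interp(m,n,3),s,.745);show(r);print(e)
```

```text
(np.float64(0.46543258650949726), np.float64(0.15055868572786854), np.float64(88.53507282086947), np.float64(0.025381573314696208)) [-0.80950939 -0.32112891 -0.08926216]
[0.46675468 0.20225677] [-0.06851254  0.06546338]
(np.float64(0.47830015833268513), np.float64(-0.35171627351869456), np.float64(62.00408583878741), 0.024)
[[[-30,0,0],[0,0,0],0.745],[[-30,0,0],[0,0,0],0.745],[[-30,0,0],[0,0,0],0.745],[[0,0,-52],[0,0,0],0.745],[[0,0,-53],[0,0,0],0.745],[[-41,3,0],[0,0,3],0.745],[[-41,4,0],[0,0,2],0.745],[[-41,6,0],[0,0,3],0.745],[[-40,9,0],[0,0,3],0.745],[[-40,10,0],[0,0,2],0.745],[[-40,12,0],[0,0,3],0.745],[[-39,14,0],[0,0,3],0.745],[[-38,16,0],[0,0,2],0.745],[[-37,17,0],[0,0,3],0.745],[[-37,19,0],[0,0,3],0.745],[[0,0,35],[0,0,0],0.745],[[0,0,35],[0,0,0],0.745],[[0,0,34],[0,0,0],0.745]]
(np.float64(0.4784537243835163), np.float64(-0.35181997611356614), np.float64(61.53507282086947), np.float64(0.026381573314696205))
```

View pics/s7.png

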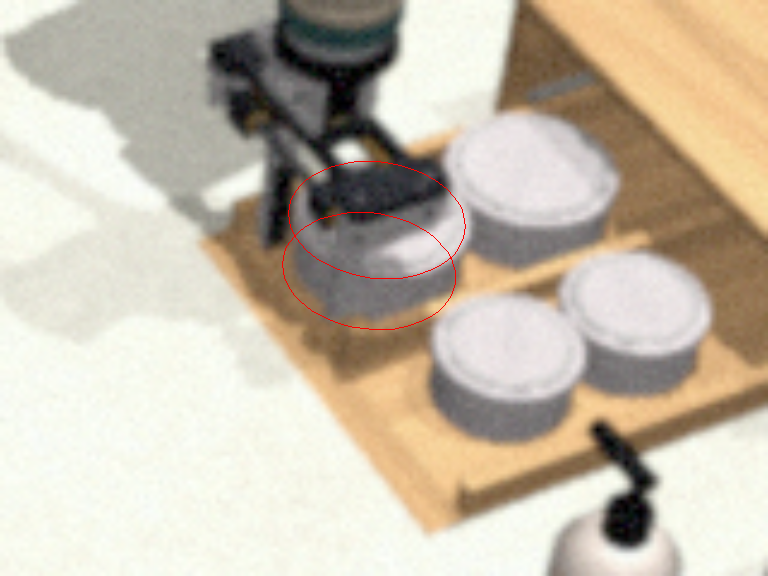

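The large tin is in its row, touching the other one. Next is the last small tin.

Call:
servo_tool(
  moves=[
    [[-30,0,0],[0,0,0],0.745],
    [[-30,0,0],[0,0,0],0.745],
    [[-30,0,0],[0,0,0],0.745],
    [[0,0,-52],[0,0,0],0.745],
    [[0,0,-53],[0,0,0],0.745],
    [[-41,3,0],[0,0,3],0.745],
    [[-41,4,0],[0,0,2],0.745],
    [[-41,6,0],[0,0,3],0.745],
    [[-40,9,0],[0,0,3],0.745],
    [[-40,10,0],[0,0,2],0.745],
    [[-40,12,0],[0,0,3],0.745],
    [[-39,14,0],[0,0,3],0.745],
    [[-38,16,0],[0,0,2],0.745],
    [[-37,17,0],[0,0,3],0.745],
    [[-37,19,0],[0,0,3],0.745],
    [[0,0,35],[0,0,0],0.745],
    [[0,0,35],[0,0,0],0.745],
    [[0,0,34],[0,0,0],0.745],
    [[0,0,0],[0,0,0],0.745],
  ],
)

```text
time_s: 13.48
tcp_pos: [0.4754, -0.3519, 0.024]
tcp_rot: [0.86, 0.511, -0.001, -0.003]
ft_force: [0.5, -0.2, 0.1]
finger_gap: 0.747
```

Run:
```python
from h import *
s=tool();print(s)
pre,ps=push((.5017,-.3077),62,.068,-.075,.055,.046,.07)
r,e=rows(ps,s,.745);show(r)
c=snap('top','pics/t8.png')
im=cv2.convertScaleAbs(c['color'],alpha=1.6)[130:280,100:260];cv2.imwrite('pics/t8c.png',cv2.resize(im,None,fx=4,fy=4,interpolation=cv2.INTER_CUBIC))
```

```text
(np.float64(0.4753624014775596), np.float64(-0.35191270801536956), np.float64(61.39853433520475), np.float64(0.02399855969137454))
[[[14,2,0],[0,0,-1],0.745],[[19,1,0],[0,0,0],0.745],[[20,0,0],[0,0,-1],0.745],[[20,1,0],[0,0,-1],0.745],[[19,0,0],[0,0,-1],0.745],[[20,1,0],[0,0,-2],0.745],[[20,1,0],[0,0,-1],0.745],[[19,0,0],[0,0,-2],0.745],[[20,1,0],[0,0,-2],0.745],[[20,1,0],[0,0,-2],0.745],[[20,1,0],[0,0,-1],0.745],[[19,1,0],[0,0,-2],0.745],[[20,1,0],[0,0,-2],0.745],[[20,1,0],[0,0,-2],0.745],[[19,1,0],[0,0,-1],0.745],[[20,0,0],[0,0,-2],0.745],[[20,1,0],[0,0,-1],0.745],[[19,0,0],[0,0,-1],0.745],[[20,1,0],[0,0,-1],0.745],[[20,0,0],[0,0,0],0.745]]
[[[19,0,0],[0,0,-1],0.745],[[20,0,0],[0,0,0],0.745],[[20,0,0],[0,0,0],0.745],[[20,0,0],[0,0,0],0.745],[[19,1,0],[0,0,0],0.745],[[20,0,0],[0,0,0],0.745],[[14,0,0],[0,0,0],0.745],[[6,0,0],[0,0,0],0.745]]
```

View pics/t8c.png

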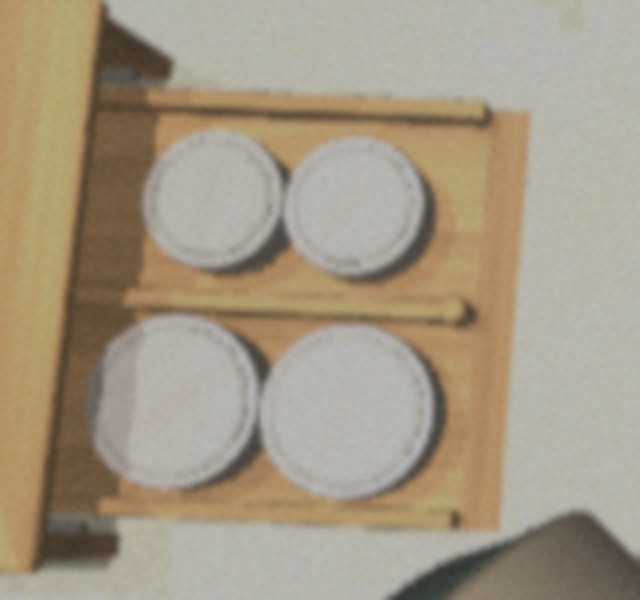

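View pics/t8.png

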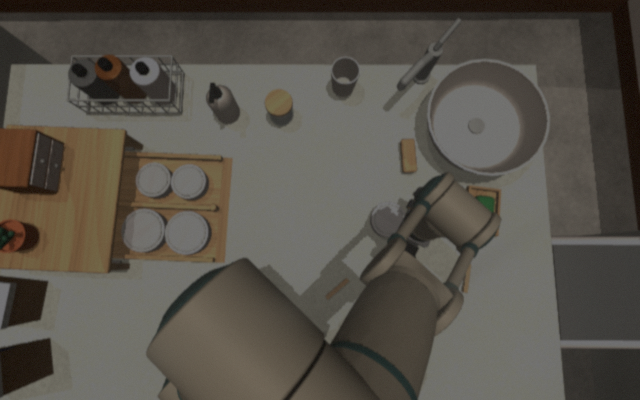

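All four tins stand in their rows and the tray hasn't moved. I'll push the last small tin, checking before it enters.

Call:
servo_tool(
  moves=[
    [[14,2,0],[0,0,-1],0.745],
    [[19,1,0],[0,0,0],0.745],
    [[20,0,0],[0,0,-1],0.745],
    [[20,1,0],[0,0,-1],0.745],
    [[19,0,0],[0,0,-1],0.745],
    [[20,1,0],[0,0,-2],0.745],
    [[20,1,0],[0,0,-1],0.745],
    [[19,0,0],[0,0,-2],0.745],
    [[20,1,0],[0,0,-2],0.745],
    [[20,1,0],[0,0,-2],0.745],
    [[20,1,0],[0,0,-1],0.745],
    [[19,1,0],[0,0,-2],0.745],
    [[20,1,0],[0,0,-2],0.745],
    [[20,1,0],[0,0,-2],0.745],
    [[19,1,0],[0,0,-1],0.745],
    [[20,0,0],[0,0,-2],0.745],
    [[20,1,0],[0,0,-1],0.745],
    [[19,0,0],[0,0,-1],0.745],
    [[20,1,0],[0,0,-1],0.745],
  ],
)

```text
time_s: 15.9
tcp_pos: [0.5974, -0.0081, 0.0264]
tcp_rot: [0.722, 0.692, -0.0, -0.0]
ft_force: [0.2, -1.5, 2.6]
finger_gap: 0.744
```

Run:
```python
from h import *
s=tool();x,y,a,z=s;print(s)
off=.0378;a=np.deg2rad(a)
C=np.array([x+off*np.cos(a),y+off*np.sin(a)]);print(C,iT(C))
ovl(C,.046,'pics/s9.png')
p=interp(s,(*T(.069,.046-off),88.05,.025),8);
r,e=rows(p,s,.745);show(r);print(e)
```

```text
(np.float64(0.5973830564501047), np.float64(-0.008059126501606877), np.float64(87.51520058957598), np.float64(0.02641782517896904))
[0.59902185 0.02970533] [ 0.0695495  -0.10248743]
[[[19,0,0],[0,0,0],0.745],[[18,0,0],[0,0,0],0.745],[[19,-1,1],[0,0,0],0.745],[[18,0,0],[0,0,0],0.745],[[19,0,0],[0,0,0],0.745],[[18,0,0],[0,0,0],0.745],[[19,0,0],[0,0,0],0.745],[[18,-1,0],[0,0,-1],0.745]]
(np.float64(0.6018013789574003), np.float64(0.13988842645626237), np.float64(88.51520058957598), np.float64(0.02541782517896904))
```

View pics/s9.png

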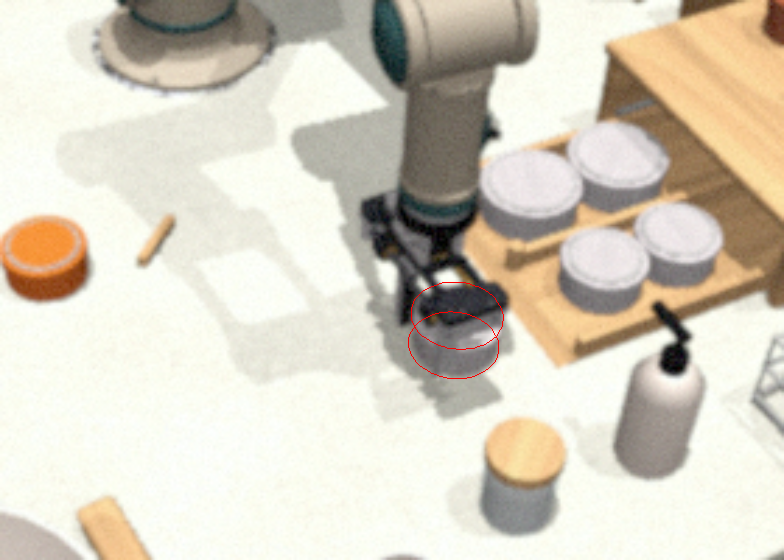

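Call:
servo_tool(
  moves=[
    [[19,0,0],[0,0,0],0.745],
    [[18,0,0],[0,0,0],0.745],
    [[18,-1,1],[0,0,0],0.745],
    [[18,0,0],[0,0,0],0.745],
    [[12,0,0],[0,0,0],0.745],
    [[12,0,0],[0,0,0],0.745],
    [[12,0,0],[0,0,-1],0.745],
    [[12,0,0],[0,0,0],0.745],
    [[12,-1,0],[0,0,0],0.745],
    [[12,0,0],[0,0,0],0.745],
    [[9,0,0],[0,0,0],0.745],
    [[0,0,0],[0,0,0],0.745],
  ],
)

```text
time_s: 17.45
tcp_pos: [0.602, 0.1454, 0.0257]
tcp_rot: [0.717, 0.698, 0.001, 0.0]
ft_force: [0.8, -1.2, 1.0]
finger_gap: 0.746
```

Run:
```python
from h import *
s=tool();x,y,a,z=s;print(s)
off=.0378;a=np.deg2rad(a)
C=np.array([x+off*np.cos(a),y+off*np.sin(a)]);print(C,iT(C))
ovl(C,.046,'pics/s10.png',crop=(100,220,310,470),k=4.8)
```

```text
(np.float64(0.6019904001135892), np.float64(0.14542525232376813), np.float64(88.4673544615271), np.float64(0.025726904211344416))
[0.60300142 0.18321173] [0.06830335 0.05106548]
```

View pics/s10.png

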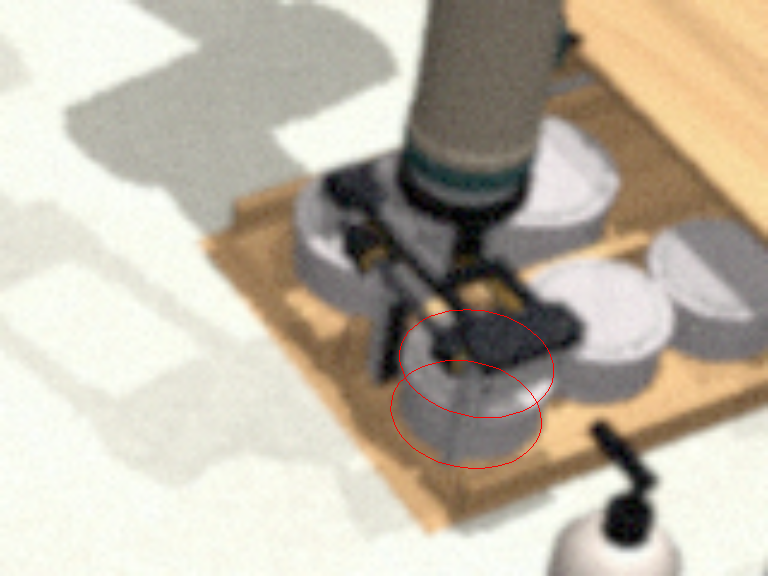

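The last small tin is in at y ≈ 51 mm in the tray frame. I'll back off, shut the fingers and line up in front of the post.

Run:
```python
from h import *
s=tool();x,y,a,z=s
b=(*(np.array([x,y])-.085*ey),s[2],s[3]);m=(*T(0,-.055),88.05,.026)
r,e=rows(interp(s,b,4)+interp(b,m,4),s,0.0);show(r);print(e,iT(e[:2]))
```

```text
[[[-21,0,0],[0,0,0],0.0],[[-21,0,0],[0,0,0],0.0],[[-22,0,0],[0,0,0],0.0],[[-21,-1,0],[0,0,0],0.0],[[4,-17,0],[0,0,0],0.0],[[5,-17,0],[0,0,0],0.0],[[4,-17,0],[0,0,0],0.0],[[4,-17,0],[0,0,0],0.0]]
(np.float64(0.531123622882356), np.float64(0.07921597788688339), np.float64(88.44271537942662), np.float64(0.025514551393113274)) [ 5.87828615e-06 -5.53158554e-02]
```

Call:
servo_tool(
  moves=[
    [[-21,0,0],[0,0,0],0.745],
    [[-21,0,0],[0,0,0],0.745],
    [[-22,0,0],[0,0,0],0.745],
    [[-21,-1,0],[0,0,0],0.745],
    [[4,-17,0],[0,0,0],0.0],
    [[5,-17,0],[0,0,0],0.0],
    [[4,-17,0],[0,0,0],0.0],
    [[4,-17,0],[0,0,0],0.0],
    [[0,0,0],[0,0,0],0.0],
    [[0,0,0],[0,0,0],0.0],
  ],
)

```text
time_s: 18.75
tcp_pos: [0.5315, 0.0787, 0.0258]
tcp_rot: [0.716, 0.698, 0.001, 0.001]
ft_force: [0.1, 0.8, -0.2]
finger_gap: 0.142
```

Run:
```python
from h import *
s=tool();print(s,iT(s[:2]),env.get_obs()['finger_gap'])
c=snap('top','pics/t11.png')
im=cv2.convertScaleAbs(c['color'],alpha=1.6)[130:280,100:260];cv2.imwrite('pics/t11c.png',cv2.resize(im,None,fx=4,fy=4,interpolation=cv2.INTER_CUBIC))
ovl([0,0],.001,'pics/s11.png',crop=(100,220,310,470),k=4.8)
```

```text
(np.float64(0.5314852212378667), np.float64(0.07868189253647155), np.float64(88.48491227067164), np.float64(0.02577302301628262)) [ 0.00038544 -0.05583733] 0.14194021870765677
```

View pics/t11c.png

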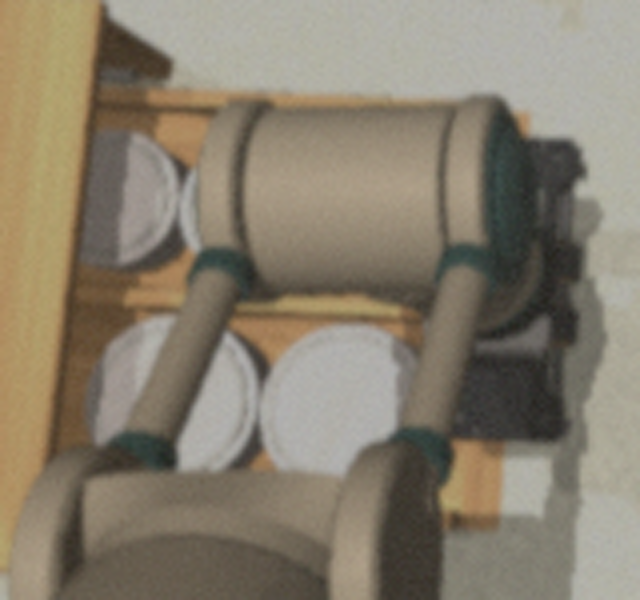

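View pics/s11.png

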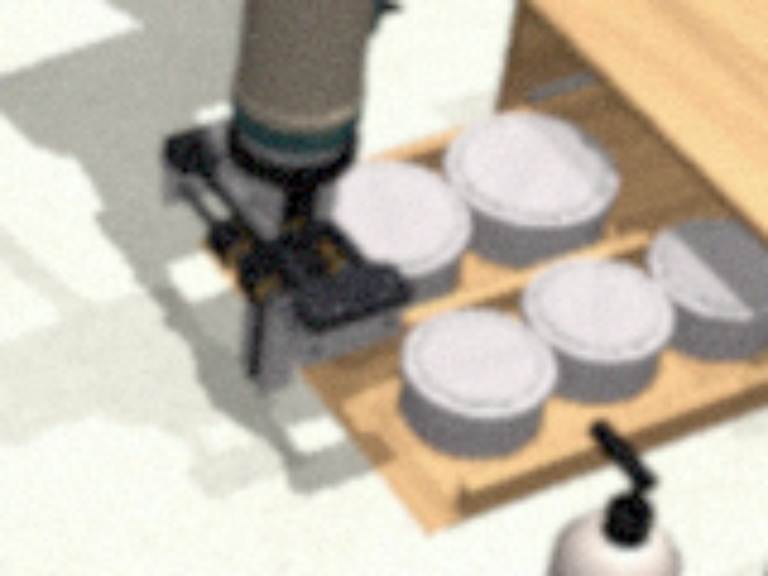

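All tins are standing flat. The fingers are nearly shut in front of the post, so I'll push the tray in at about 0.12 m/s and check partway.

Call:
servo_tool(
  moves=[
    [[0,0,0],[0,0,0],0.0],
    [[0,0,0],[0,0,0],0.0],
    [[15,0,0],[0,0,0],0.0],
    [[15,0,0],[0,0,0],0.0],
    [[10,0,0],[0,0,0],0.0],
    [[8,0,0],[0,0,0],0.0],
    [[12,0,0],[0,0,0],0.0],
    [[15,0,0],[0,0,0],0.0],
    [[15,0,0],[0,0,0],0.0],
    [[15,0,0],[0,0,0],0.0],
    [[15,0,0],[0,0,0],0.0],
  ],
)

```text
time_s: 20.23
tcp_pos: [0.5346, 0.1948, 0.0255]
tcp_rot: [0.715, 0.699, -0.003, 0.003]
ft_force: [2.0, -12.7, 1.5]
finger_gap: 0.008
```

Run:
```python
from h import *
s=tool();print(s,iT(s[:2]),env.get_obs()['finger_gap'],env.get_obs()['ft_force'])
ovl([0,0],.001,'pics/s12.png',crop=(100,220,310,470),k=4.8)
```

```text
(np.float64(0.5346102430528774), np.float64(0.19478858665692117), np.float64(88.64816283565193), np.float64(0.025515802879492167)) [-0.00044215  0.06030847] 0.007980746215039008 [  1.98138713 -12.67860522   1.51195015]
```

View pics/s12.png

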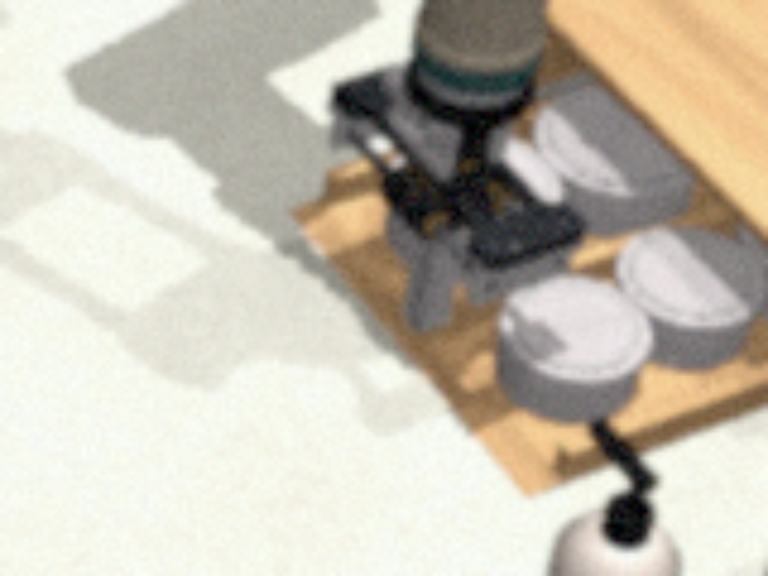

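The tray is following at 12.7 N with the tins staying put. I'll continue and slow down near home.

Call:
servo_tool(
  moves=[
    [[12,0,0],[0,0,0],0.0],
    [[14,0,0],[0,0,0],0.0],
    [[12,0,0],[0,0,0],0.0],
    [[8,0,0],[0,0,0],0.0],
    [[5,0,0],[0,0,0],0.0],
    [[5,0,0],[0,0,0],0.0],
  ],
)

```text
time_s: 21.02
tcp_pos: [0.5367, 0.2507, 0.0255]
tcp_rot: [0.715, 0.699, -0.002, 0.003]
ft_force: [3.6, -11.9, 1.8]
finger_gap: 0.004
```

Call:
servo_tool(
  moves=[
    [[4,0,0],[0,0,0],0.0],
    [[4,0,0],[0,0,0],0.0],
    [[3,0,0],[0,0,0],0.0],
  ],
)

```text
time_s: 21.4
tcp_pos: [0.5372, 0.2616, 0.0255]
tcp_rot: [0.716, 0.699, -0.002, 0.004]
ft_force: [3.5, -11.8, 0.6]
finger_gap: 0.004
```

Run:
```python
from h import *
s=tool();print(s,iT(s[:2]),env.get_obs()['ft_force'])
```

```text
(np.float64(0.537181688812307), np.float64(0.26162611959057325), np.float64(88.62204484846332), np.float64(0.025510979012950883)) [-0.0001465   0.12719479] [  3.46124136 -11.80376124   0.61078308]
```

Call:
servo_tool(
  moves=[
    [[3,0,0],[0,0,0],0.0],
    [[3,0,0],[0,0,0],0.0],
  ],
)

```text
time_s: 21.65
tcp_pos: [0.5374, 0.2675, 0.0255]
tcp_rot: [0.716, 0.699, -0.002, 0.004]
ft_force: [4.2, -12.3, 1.4]
finger_gap: 0.002
```

Call:
servo_tool(
  moves=[
    [[3,0,0],[0,0,0],0.0],
    [[2,0,0],[0,0,0],0.0],
  ],
)

```text
time_s: 21.9
tcp_pos: [0.5374, 0.2686, 0.0256]
tcp_rot: [0.715, 0.7, -0.005, 0.006]
ft_force: [4.3, -24.3, 5.4]
finger_gap: 0.003
```

Call:
servo_tool(
  moves=[
    [[1,0,0],[0,0,0],0.0],
    [[0,0,0],[0,0,0],0.0],
  ],
)

```text
time_s: 22.15
tcp_pos: [0.5375, 0.2686, 0.0256]
tcp_rot: [0.715, 0.7, -0.005, 0.006]
ft_force: [5.2, -22.8, 2.8]
finger_gap: 0.007
```

Call:
servo_tool(
  moves=[
    [[-10,0,0],[0,0,0],0.0],
    [[-30,0,0],[0,0,0],0.0],
    [[-40,0,0],[0,0,0],0.0],
    [[-30,0,-40],[0,0,0],0.0],
    [[-40,0,-40],[0,0,0],0.0],
    [[-50,0,0],[0,0,0],0.0],
    [[-50,0,0],[0,0,0],0.0],
    [[-50,0,0],[0,0,0],0.0],
    [[-40,0,0],[0,0,0],0.0],
    [[0,0,0],[0,0,0],0.0],
  ],
)

```text
time_s: 23.4
tcp_pos: [0.5271, -0.0643, 0.1055]
tcp_rot: [0.718, 0.696, 0.0, 0.0]
ft_force: [-0.7, 0.8, -0.6]
finger_gap: 0.007
```

Run:
```python
from h import *
print(tool())
c=snap('top','pics/t13.png')
im=cv2.convertScaleAbs(c['color'],alpha=1.6)[130:280,60:220];cv2.imwrite('pics/t13c.png',cv2.resize(im,None,fx=4,fy=4,interpolation=cv2.INTER_CUBIC))
ovl([0,0],.001,'pics/s13.png',crop=(80,220,310,497),k=4.2)
```

```text
(np.float64(0.5271029154278608), np.float64(-0.0642514483157744), np.float64(88.24103669220821), np.float64(0.1054538900730779))
```

View pics/t13c.png

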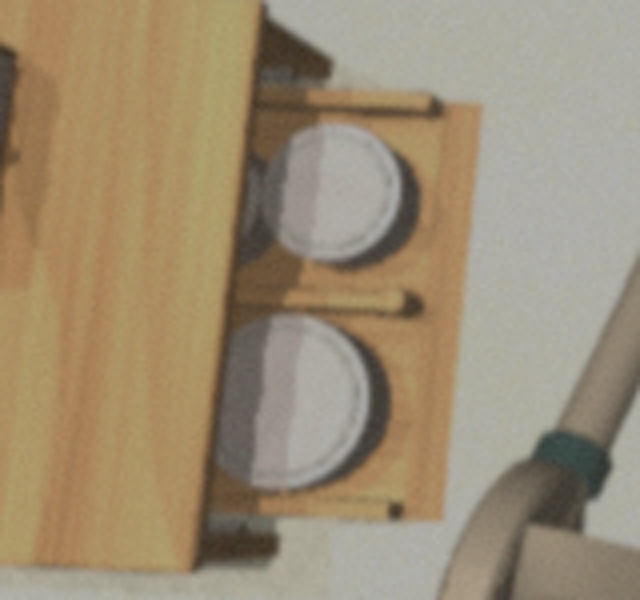

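View pics/s13.png

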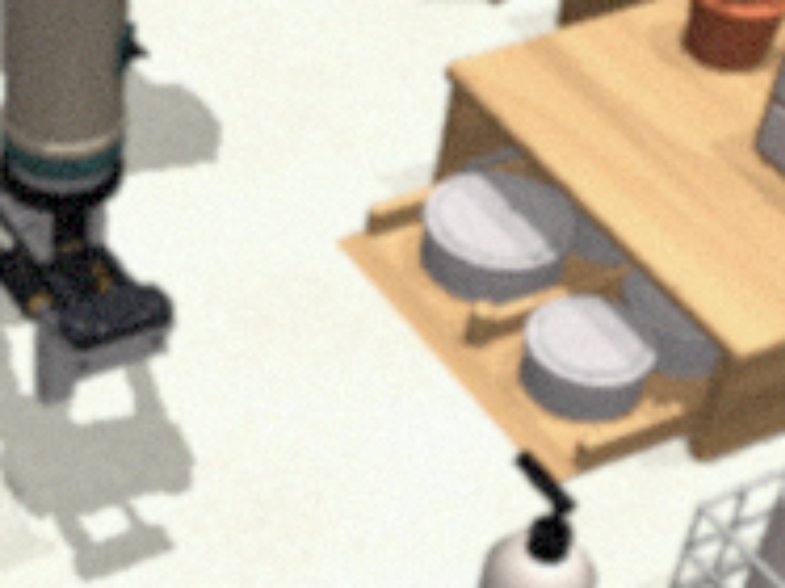

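View pics/t13.png

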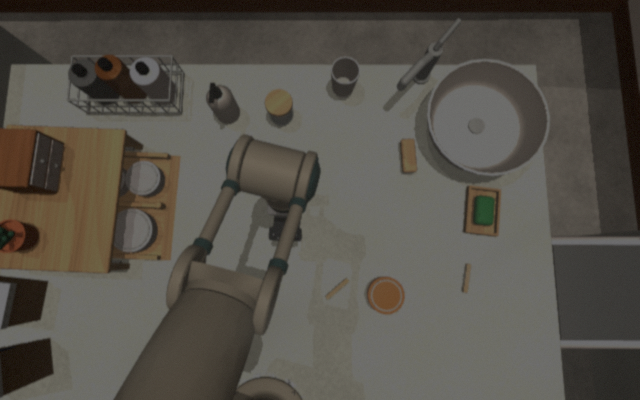

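The tray looks home and the bystanders haven't moved. I'll check the overhang and tin positions in numbers.

Run:
```python
from h import *
c=vision.read_camera('top')
f=lambda u,v:(u/4-.375+60,v/4-.375+130)
post=p2w(c,f(411,302),.036)[0];A=p2w(c,f(482,104),0)[0];B=p2w(c,f(442,520),0)[0]
rA=p2w(c,f(265,0),.115)[0];rB=p2w(c,f(197,572),.115)[0]
Mn=(post[:2]-.009*ey);Mb=(A[:2]+B[:2])/2+.025*ey
rm=((rA+rB)/2)[:2]
print('mouth',Mn,Mb,'overhang',(rm-Mn)@ey,(rm-Mb)@ey,'travel',(Mn-M)@ey,(Mb-M)@ey)
for n,uv in [('s',f(331,194)),('L',f(286,402))]:
    p=p2w(c,uv,.048)[0][:2]
    print(n,(p-Mb)@ex,(p-Mb)@ey)
```

```text
mouth [0.53703339 0.26687012] [0.5391606  0.28038591] overhang 0.08607587289185993 0.07249552882962688 travel 0.13243071075709437 0.1460110548193274
s 0.06564692366537264 0.049460197088258766
L -0.07021028811125096 0.06425248556735005
```

Run:
```python
from h import *
c=vision.read_camera('top')
f=lambda u,v:(u/4-.375+60,v/4-.375+130)
A=p2w(c,f(436,102),.028)[0];B=p2w(c,f(397,509),.028)[0]
rA=p2w(c,f(265,0),.115)[0];rB=p2w(c,f(197,572),.115)[0]
m=((A+B)/2)[:2];rm=((rA+rB)/2)[:2];print(m,rm,(rm-m)@ey)
print(env.get_obs()['time_s'],env.get_obs()['ft_force'])
```

```text
[0.53874887 0.27524341] [0.54089716 0.35286432] 0.07764906169611858
23.6 [-0.40885936 -0.11930603 -0.64134292]
```

Run:
```python
from h import *
print(env.hand_in())
```

```text
the job is handed in; nothing more can be done
None
```

All three loose tins are in the tray with their own size, and the tray is pushed home. The job was handed in at about 23.6 s of the 72 s; no verdict was given.

**What I did:** I pushed each tin along the counter with the two fingers as a cradle. Both small ones went into the row at x = +68 mm and the large one into the row at x = −68 mm. Then I shut the fingers and pushed the tray in by its post at about 0.12 m/s, slowing near the end. The arm backed clear before hand-in.

**Last checks:**
- **Front tins:** in the tray frame, the front small tin is at about (66, 49) mm and the front large tin at about (−70, 64) mm. Both look flat, and their rows hold only their own size.
- **Rear tins:** these are now under the riser and partly hidden. The last clear view, just before the tray moved, showed all five standing flat.
- **Tray home:** the force rose from about 12 N to 24 N and the tool stopped advancing, which is the hard stop.
- **Front overhang:** it should be 80 mm with the tray home. The wall ends gave 78 mm, the post 86 mm and the bevel edge 72 mm. The post was in shadow, so I trusted the wall ends and the hard stop.
- **Bystanders:** those visible in the final top view, and the orange look-alike, look unmoved. I judged that by eye.

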